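# Empty the wax-tube rack into the sorting tray

### The arm

A 7-joint arm with a two-finger parallel gripper is mounted at the origin on the work surface. World frame = base frame: x ahead of the robot, y to its left, z up, the work surface at z = 0. Lengths are in m, angles in rad, forces in N, time in s.
With the tool pointing down it reaches from about 0.425 to 0.8 m from the base axis. Payload 8.3 kg.
Tool frame: the origin (TCP) lies at the very end of the fingers, on their centre line; the grasp point (between the pads) lies 19 mm behind it; z points along the fingers, y is the line along which they close (so a half turn about z gives the same grasp; the last joint's range is limited). The gripper opens to 85 mm and grips with 20 to 120 N. Pads are 22 mm wide; open, the fingers measure 114 mm over their backs; the gripper's body (76 mm by 85 mm) begins 54 mm behind the grasp point. The pads swing forward as they close: fully open they stand 13 mm farther back than shut.
Start: joints at [-1.259, 0.383, 0.016, 1.37, -0.006, 1.388, -0.046], TCP at [0.229, 0.582, 0.231] pointing down, gripper open.
Joint ranges: [-2.95, 2.95], [-0.25, 2.06], [-1.52, 1.56], [0.18, 2.33], [-1.44, 4.58], [0.02, 2.06], [-3.01, 3.01]. Speed limits (rad/s): [2.39, 2.39, 3.01, 3.01, 3.14, 3.14, 3.14].

### API

Orientations are given as a rotation vector (axis times angle).
In Python, from station import arm gives the robot as it stands.
- The arm moves only by the tool play_rows, never from a script. Its argument "targets" is a list of rows, each a list of 3 entries, a list of its own where there are three numbers: the finger opening in mm, from 0 to 85.4, then the shift along the tool's x, y, z in mm, then the turn, a rotation vector about the tool's x, y, z in rad. A call has 1 to 10 rows; each row shifts and turns the commanded pose from where the row before left it, along the tool's axes as they then stand; what a row does not reach is not made up. A row lasts 1/10 s, in which the tool goes at most 50 mm and 8.59 degrees, less where a joint would pass 70% of its speed; a pose out of reach is approached as far as the arm can. A call is refused whole if a number of a shift passes 50 or a number of a turn 0.15, either way. A call with a gripper value outside its range is refused whole. The fingers move at their own pace and stop on an object; "force" is the grip in N (left out, the last holds). Time passes only in rows, so rows that do not move let the fingers close. It gives the time, the measured TCP pose, the force, the opening and the grip force at its end, in the units of the state.
- arm.sense(): the state, without advancing time (a new reading comes with each control period).
- arm.get_image(name): name is "side" or "top" or "wrist"; returns a dict with "pixels" (480x640x3 uint8, blue, green, red), "vfov" (degrees; the focal length in pixels is half the picture's height over the tangent of half this angle, whatever the lens; pixels are square), "cx", "cy" (the principal point, pixels), "dist" ([k1, k2, p1, p2, k3] as OpenCV has them; the pictures are not rectified), "pose" (4x4, takes a point from camera to world coordinates). Camera axes: x right, y up, looking along -z (the intrinsics and any distortion apply to the point x, -y, -z); pixel columns grow to the right and rows downward; lengths in m; the calibration is good to about 2 mm. A picture is of the moment at which its call begins. There is no depth.
- arm.sign_off(): hands the job in; it is judged then, once.
The state is a dict: "t": time; "joints": joint angles; "dq": joint speeds; "tau": joint torques, N m; "position": TCP position; "orientation": TCP orientation; "contact_force": force on the tool from outside, world axes, zero at the start; "moment": the same for the moment, N m; "finger_gap": finger opening in m; "grasp_force": force on a finger pad.
Only numpy, scipy, OpenCV 4.12 (cv2) and the standard library are available. Lean on these libraries where they do the work, as an engineer would, in place of code of your own. Each camera call takes 0.05 s, during which the arm holds its last target. There are 200 camera calls.

### The job

Lift the retaining bar up out of its two fork brackets on the wax-tube rack and lay it down on the green bench mat. Then clear all three wax tubes off the rack into the grey sorting tray at the foot of its apron (rolling them out is fine), so that they lie flat inside it. Leave the jar, the bottle, the red compound bar and the ring cone as they stand.

Things in the scene. Friction and masses are not known exactly. Their poses are not given: they have to be found in the camera images.
- rack: fixed wax-tube rack, white sides, 188 mm (x) by 217 mm (y); origin on the bench. Level aluminium deck 38 mm up, y -98 to 75 mm, then a 40 mm apron sloping down to the tray: tubes leave towards +y. Tubes lie along x in pairs of 2 mm high rubber ribs, at y = -30, 4 and 38 mm, centres 52 mm up; a light push (under 5 N in all) rolls them over the ribs.
- rack_behind (a point): point on the deck (38 mm above the bench) behind the tubes, rack x = 0, y = -70 mm, axes as the rack's. The deck is clear here from y = -97 to -44 mm. Behind it a back lip 56 mm above the bench; at x = +-86 mm cheeks 58 mm above the bench, 168 mm clear between them.
- rack_lip (a point): middle of the apron's lower edge, rack x = 0, y = 115 mm, 26 mm above the bench, over the tray's low side. The apron starts at deck height 40 mm before it; beside it guides 46 mm high at x = +-86 mm.
- fork_a (a point): middle of the slot floor of the fork bracket at rack x = -91 mm, y = 60 mm, 50 mm above the bench. The slot is open at the top, 15 mm wide; prong tops 72 mm above the bench.
- fork_b (a point): the same for the fork bracket at rack x = +91 mm.
- bar: retaining bar: steel rod 10 mm in diameter, 208 mm long, 18 mm end collars, about 160 g, loose in the two forks before the tubes; it must rise 25 mm to leave them. A bail (64 mm wide) stands on its middle. Origin on the rod's axis at mid-length; x along the rod, z towards the bail. Set down on its collars and let go, it may topple onto the bail: that is all right.
- bar_sleeve (a point): middle of the orange sleeve on top of the bail, 45 mm from the rod's axis: a cylinder 12 mm in diameter, 54 mm long along the bar's x. Held there, the bar hangs level below. At the start 100 mm above the bench, nothing else within 30 mm of it.
- mat: fixed green bench mat, 260 mm (its x) by 180 mm (its y), 3 mm thick, empty. Origin under its centre, on the bench.
- tray: fixed grey-beige fibre sorting tray, 220 mm (its x) by 170 mm (its y), at the rack's +y end. Origin under its centre, on the bench; floor 4 mm, walls 5 mm thick and 34 mm high, the wall at its -y side only 18 mm, under the rack's apron lip; the two +y corners are cut off. Its axes run as the rack's.
- tube_green: green wax ring tube: a hard cylinder 27 mm in diameter and 150 mm long with a 16 mm bore, about 55 g, smooth and slippery (friction about 0.3 on anything), free to roll. Origin at its centre; its x axis runs along it.
- tube_purple: purple wax ring tube: a hard cylinder 27 mm in diameter and 150 mm long with a 16 mm bore, about 55 g, smooth and slippery (friction about 0.3 on anything), free to roll. Origin at its centre; its x axis runs along it.
- tube_blue: blue wax ring tube: a hard cylinder 27 mm in diameter and 150 mm long with a 16 mm bore, about 55 g, smooth and slippery (friction about 0.3 on anything), free to roll. Origin at its centre; its x axis runs along it.
- jar: small closed glass jar of findings, 64 mm in diameter and 70 mm tall, loose on the bench, not to be disturbed. Origin under its centre.
- flux: white bottle with a red cap, 52 mm in diameter and 130 mm tall, loose on the bench, not to be disturbed. Origin under its centre.
- compound_bar: dark red bar of polishing compound, 45 x 110 x 30 mm high, loose on the bench, not to be disturbed. Origin under its centre.
- ring_cone: dark wooden ring cone, 52 mm foot, 98 mm tall, with a brass ring on it, loose on the bench, not to be disturbed. Origin under its centre.

How it is judged:
On the way:
1. the bar is lying on the mat, let go, with all three tubes still on the rack (x of bar in the frame of mat between -0.12 and 0.12 m and y of bar in the frame of mat between -0.085 and 0.085 m and height (world z) of bar below 0.025 m and angle between bar's own x axis and vertical between 1.45 and 1.69 rad and linear speed of bar below 0.03 m/s and contact force between the fingers and bar below 0.2 N and y of tube_green in the frame of rack between -0.09 and 0.058 m and z of each of tube_green, tube_purple, tube_blue in the frame of rack above 0.045 m and y of tube_purple in the frame of rack between -0.09 and 0.058 m and y of tube_blue in the frame of rack between -0.09 and 0.058 m), for 0.2 s.
At the end, for the whole second after the job is handed in: All three tubes lie flat (within about 10 degrees) and at rest inside the sorting tray, centres within its walls and under 47 mm above the bench; the bar lies at rest on the mat, level within about 7 degrees, its middle within the mat's edges (x of bar in the frame of mat between -0.12 and 0.12 m and y of bar in the frame of mat between -0.085 and 0.085 m and height (world z) of bar below 0.025 m and angle between bar's own x axis and vertical between 1.45 and 1.69 rad and linear speed of each of bar, tube_green, tube_purple, tube_blue below 0.03 m/s and x of tube_green in the frame of tray between -0.105 and 0.105 m and y of tube_green in the frame of tray between -0.078 and 0.08 m and z of each of tube_green, tube_purple, tube_blue in the frame of tray below 0.047 m and angle between tube_green's own x axis and vertical between 1.4 and 1.74 rad and x of tube_purple in the frame of tray between -0.105 and 0.105 m and y of tube_purple in the frame of tray between -0.078 and 0.08 m and angle between tube_purple's own x axis and vertical between 1.4 and 1.74 rad and x of tube_blue in the frame of tray between -0.105 and 0.105 m and y of tube_blue in the frame of tray between -0.078 and 0.08 m and angle between tube_blue's own x axis and vertical between 1.4 and 1.74 rad); the robot touches nothing.
It fails at once if the jar is moved by more than 20 mm (distance of jar from where it was at the start of the episode above 0.02 m).
It fails at once if the flux is moved by more than 20 mm (distance of flux from where it was at the start of the episode above 0.02 m).
It fails at once if the compound bar is moved by more than 20 mm (distance of compound_bar from where it was at the start of the episode above 0.02 m).
It fails at once if the ring cone is moved by more than 20 mm (distance of ring_cone from where it was at the start of the episode above 0.02 m).
It also fails if it takes over 58 s, if anything falls off the work surface, if the arm or the gripper's body presses on something with over 40 N, if the wrist force passes 120 N, or if a joint passes its speed limit or range.

## Working session

There is one attempt and no reset: what is moved stays moved. The work goes in short steps, Python scripts to look and compute and a tool call to move; the robot and the scene stay as the last step left them, time stands still between calls to the robot, and variables do not carry over. Pictures are saved under pics/ and viewed, at most 10 in all, crops included, and the job is handed in when it is done.

Besides the shell and the picture viewer there is one more tool, called after "Call:" as name(argument=value, ...) on one line, values as JSON. play_rows: Moves the arm, as the interface text tells. Its arguments: {"type":"object","properties":{"targets":{"type":"array","items":{"type":"array"}},"force":{"type":"number"}},"required":["targets"]}

```bash
mkdir -p pics; ls; cat > h.py <<'E'
import numpy as np, cv2, pickle
from scipy.spatial.transform import Rotation as R
from station import arm
def snap(name,fn):
    im=arm.get_image(name); cv2.imwrite('pics/'+fn+'.png',im['pixels']); pickle.dump(im,open('pics/'+fn+'.pkl','wb')); return im
def load(fn): return pickle.load(open('pics/'+fn+'.pkl','rb'))
def K(im):
    f=240/np.tan(np.radians(im['vfov'])/2); return np.array([[f,0,im['cx']],[0,f,im['cy']],[0,0,1.]])
def ray(im,uv):
    p=cv2.undistortPoints(np.array([[uv]],float),K(im),np.array(im['dist'],float))[0,0]
    T=np.array(im['pose']); return T[:3,3],T[:3,:3]@np.array([p[0],-p[1],-1])
def onz(im,uv,z):
    o,d=ray(im,uv); return o+d*(z-o[2])/d[2]
def proj(im,P):
    T=np.array(im['pose']); P=np.atleast_2d(P); c=(P-T[:3,3])@T[:3,:3]; c=c*[1,-1,-1]
    return cv2.projectPoints(c,np.zeros(3),np.zeros(3),K(im),np.array(im['dist'],float))[0][:,0]
E
python3 - <<'E'
from h import *
for n in ['top','side']:
    im=snap(n,n+'0'); print(n,im['vfov'],im['cx'],im['cy'],im['dist'],np.round(im['pose'],3).tolist())
s=arm.sense();print(s['position'],s['orientation'],s['t'],R.from_rotvec(s['orientation']).as_matrix().round(3).tolist())
E
```

```text
pics
top 45.98607615353906 326.3590302241587 238.91921584820187 [-0.14122042  0.          0.          0.          0.        ] [[-0.008, 0.987, -0.158, 0.355], [-1.0, -0.01, -0.008, -0.049], [-0.009, 0.158, 0.987, 1.185], [0.0, 0.0, 0.0, 1.0]]
side 45.464377126690664 319.8684499749722 233.7888902628699 [-0.1815069  0.         0.         0.         0.       ] [[0.668, 0.509, -0.543, -0.164], [-0.744, 0.453, -0.491, -0.699], [-0.004, 0.732, 0.681, 0.986], [0.0, 0.0, 0.0, 1.0]]
[0.22861879 0.58119777 0.23036516] [-5.85102568e-01 -3.08632743e+00  2.74998657e-03] 0.1 [[-0.931, 0.366, -0.001], [0.366, 0.931, -0.002], [-0.0, -0.002, -1.0]]
```

View pics/top0.png

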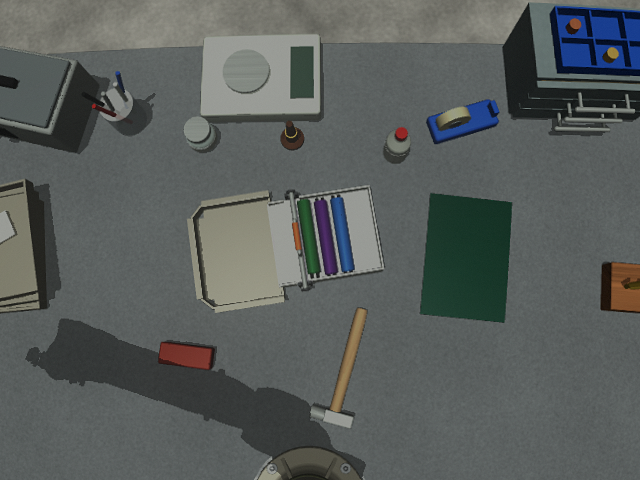

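View pics/side0.png

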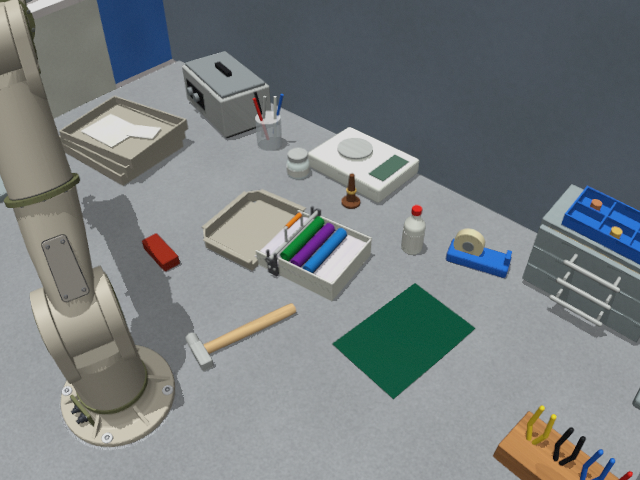

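The top view shows the rack at about (335,235), with the tray to its left (world +y) and the mat at (466,258) to its right. The bar's orange sleeve is at (296,237). The cone (291,135), bottle (398,142) and jar (200,133) stand beyond the rack in +x. The compound bar is at (186,355), nearer the robot.

```bash
python3 - <<'E'
from h import *
im=load('top0'); c=im['pixels'][175:325,180:395]; c=cv2.resize(c,None,fx=3.7,fy=3.7,interpolation=cv2.INTER_CUBIC); cv2.imwrite('pics/c.png',c); print(c.shape)
for n,uv in dict(m1=(430,194),m2=(512,202),m3=(504,322),m4=(421,314)).items(): print(n,onz(im,uv,.003).round(3))
s=load('side0')
m=cv2.cvtColor(im['pixels'],cv2.COLOR_BGR2HSV); 
def blob(im,lo,hi,box):
    m=cv2.inRange(cv2.cvtColor(im['pixels'],cv2.COLOR_BGR2HSV),lo,hi); z=np.zeros_like(m); x0,y0,x1,y1=box; z[y0:y1,x0:x1]=m[y0:y1,x0:x1]
    v,u=np.nonzero(z); uv=np.c_[u,v].astype(float); mu=uv.mean(0); w,V=np.linalg.eigh(np.cov((uv-mu).T)); return len(u),mu,V[:,1],np.sqrt(12*w)
print(blob(im,(5,150,120),(20,255,255),(270,180,320,300)))
print(blob(s,(5,150,120),(20,255,255),(260,190,340,270)))
for n,uv in dict(cone=(291,140),flux=(397,150),jar=(201,140),comp=(186,355)).items(): print(n,onz(im,uv,.0).round(3))
E
```

```text
(555, 796, 3)
m1 [ 0.64  -0.264  0.003]
m2 [ 0.621 -0.443  0.003]
m3 [ 0.364 -0.411  0.003]
m4 [ 0.384 -0.235  0.003]
(119, array([296.19327731, 235.84033613]), array([0.13862579, 0.99034483]), array([ 4.51101858, 26.45960081]))
(80, array([293.675, 219.7  ]), array([-0.69494236,  0.71906545]), array([ 4.45683491, 18.36169416]))
cone [0.765 0.036 0.   ]
flux [ 0.74  -0.196  0.   ]
jar [0.769 0.236 0.   ]
comp [0.302 0.256 0.   ]
```

View pics/c.png

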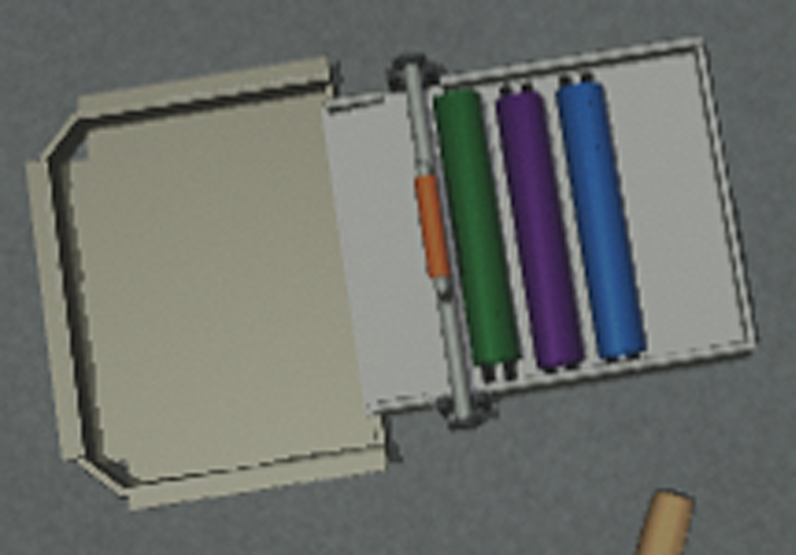

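The crop shows the tubes in the order green, purple, blue, with green nearest the tray. The back lip corners are at crop (702,42) and (755,348), the lip edge runs from (325,108) to (370,412), and the sleeve is at (432,227).

```bash
python3 - <<'E'
from h import *
from scipy.optimize import least_squares
im=load('top0'); s=load('side0')
obs=[((702,42),(94,-102,56)),((755,348),(-94,-102,56)),((458,92),(75,38,65.5)),((495,362),(-75,38,65.5)),((520,92),(75,4,65.5)),((560,365),(-75,4,65.5)),((582,85),(75,-30,65.5)),((624,354),(-75,-30,65.5))]
uv=np.array([[(a[0]+.5)/3.7+180-.5,(a[1]+.5)/3.7+175-.5] for a,_ in obs]); P=np.array([b for _,b in obs])/1000.
uv=np.vstack([uv,[296.19,235.84]]);P=np.vstack([P,[0,.060,.102]])
def T(p,P):
    c,q=np.cos(p[2]),np.sin(p[2]); return np.c_[p[0]+c*P[:,0]-q*P[:,1],p[1]+q*P[:,0]+c*P[:,1],P[:,2]]
f=lambda p:(proj(im,T(p,P))-uv).ravel()
r=least_squares(f,[.57,-.03,.15],loss='soft_l1');print(r.x,np.degrees(r.x[2]),r.fun.reshape(-1,2).round(1).tolist())
print('sleeve model',T(r.x,P[-1:]), 'side proj',proj(s,T(r.x,np.array([[0,.06,.1]]))),'seen 293.7,219.7')
o1,d1=ray(im,(296.2,235.8));o2,d2=ray(s,(293.7,219.7))
A=np.c_[d1,-d2];t=np.linalg.lstsq(A,o2-o1,rcond=None)[0];print('tri',o1+d1*t[0],o2+d2*t[1])
print('behind',T(r.x,np.array([[0,-.07,.038],[0,.115,.026],[0,.2,.0]])))
E
```

```text
[ 0.54195364 -0.0419582   0.13101704] 7.5067235773026715 [[0.6, -1.8], [0.5, 5.8], [0.1, 1.9], [0.1, 2.0], [-0.1, -0.4], [-0.5, -1.2], [-0.2, -0.8], [-0.9, -0.6], [0.3, 0.3]]
sleeve model [[0.53411509 0.01752757 0.102     ]] side proj [[292.65621548 220.3846011 ]] seen 293.7,219.7
tri [0.53500649 0.01814024 0.10067936] [0.53677222 0.01666313 0.10088165]
behind [[ 0.55109862 -0.11135827  0.038     ]
 [ 0.52692975  0.0720562   0.026     ]
 [ 0.51582513  0.15632771  0.        ]]
```

Call:
play_rows(targets=[[45,[-35,-29.5,0],[0,0,0]],[45,[-35,-29.5,0],[0,0,0]],[45,[-35,-29.5,0],[0,0,0]],[45,[-35,-29.5,0],[0,0,0]],[45,[-35,-29.5,0],[0,0,0]],[45,[-35,-29.5,0],[0,0,0]],[45,[-35,-29.5,0],[0,0,0]],[45,[-35,-29.5,0],[0,0,0]],[45,[-35,-29.5,0],[0,0,0]],[45,[-35,-29.5,0],[0,0,0]]], force=40)

```text
t: 1.1
position: [0.4468, 0.1771, 0.2312]
orientation: [-0.585, -3.086, -0.0]
contact_force: [1.2, 0.5, -0.1]
finger_gap: 0.0447
grasp_force: 0.0
```

Call:
play_rows(targets=[[45,[-35,-29.5,0],[0,0,0]],[45,[-35,-29.5,0],[0,0,0]],[45,[-35,-29.5,0],[0,0,0]],[45,[-35,-29.5,0],[0,0,0]],[45,[0,0,15],[0,0,-0.126]],[45,[0,0,15],[0,0,-0.126]],[45,[0,0,15],[0,0,-0.126]],[45,[0,0,15],[0,0,-0.126]],[45,[0,0,0],[0,0,0]]])

```text
t: 2.0
position: [0.532, 0.0178, 0.169]
orientation: [0.206, -3.13, 0.001]
contact_force: [-1.1, 0.3, 1.1]
finger_gap: 0.0449
grasp_force: 0.0
```

```bash
cat >> h.py <<'E'
def togo(P,yaw=None):
    s=arm.sense(); M=R.from_rotvec(s['orientation']).as_matrix()
    print('t',round(s['t'],1),'pos',np.round(s['position'],4),'yaw_y',np.degrees(np.arctan2(M[1,1],M[0,1])).round(1),'z',M[:,2].round(3),'shift mm',(1000*M.T@(np.array(P)-s['position'])).round(1),'F',np.round(s['contact_force'],1),'gap',s['finger_gap'],s['grasp_force'],'q',np.round(s['joints'],2))
E
python3 - <<'E'
from h import *
togo([.536,.0175,.081]); snap('wrist','w1')
E
```

```text
t 2.0 pos [0.532  0.0178 0.169 ] yaw_y 97.5 z [-0.004 -0.001 -1.   ] shift mm [-4.4 -0.8 87.9] F [-1.1  0.3  1.1] gap 0.04489346609419224 0.0 q [-0.46  0.24  0.43  1.73 -0.1   1.2   1.7 ]
```

View pics/w1.png

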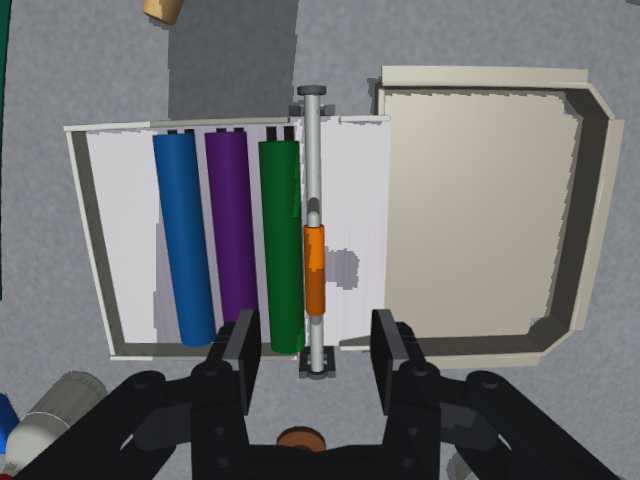

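The wrist view shows the sleeve at (314.5,270), midway between the fingers (about 316) and well aligned with them.

```bash
python3 - <<'E'
from h import *
w=load('w1')
p=onz(w,(314.5,270),.102); print(p, onz(w,(315,228),.102),onz(w,(315,314),.102))
print('rod ends',onz(w,(312,90),.055),onz(w,(317,375),.055))
togo([*p[:2],.081])
E
```

```text
[0.53239921 0.01658536 0.102     ] [0.50757097 0.01359224 0.102     ] [0.5604138  0.02057989 0.102     ]
rod ends [0.43290319 0.00179708 0.055     ] [0.63776854 0.03233365 0.055     ]
t 2.0 pos [0.5327 0.0178 0.1703] yaw_y 97.2 z [-0.003 -0.001 -1.   ] shift mm [ 0.2 -1.1 89.3] F [-0.5 -0.7  0.7] gap 0.04480719476069956 0.0 q [-0.46  0.23  0.43  1.73 -0.1   1.2   1.69]
```

Call:
play_rows(targets=[[45,[-1,-1,20],[0,0,0]],[45,[-1,0,20],[0,0,0]],[45,[0,0,20],[0,0,0]],[45,[0,0,15],[0,0,0]],[45,[0,0,14],[0,0,0]],[0,[0,0,0],[0,0,0]],[0,[0,0,0],[0,0,0]],[0,[0,0,0],[0,0,0]],[0,[0,0,0],[0,0,0]],[0,[0,0,0],[0,0,0]]], force=50)

```text
t: 3.05
position: [0.5364, 0.0172, 0.0832]
orientation: [-0.202, 3.133, 0.0]
contact_force: [0.1, -0.5, 3.3]
finger_gap: 0.0101
grasp_force: 48.8
```

Call:
play_rows(targets=[[0,[0,0,0],[0,0,0]],[0,[0,0,0],[0,0,0]],[0,[0,0,-10],[0,0,0]],[0,[0,0,-10],[0,0,0]],[0,[0,0,-10],[0,0,0]],[0,[0,0,-15],[0,0,0]],[0,[0,0,-20],[0,0,0]],[0,[0,0,-25],[0,0,0]],[0,[0,0,0],[0,0,0]]])

```text
t: 3.95
position: [0.5377, 0.0171, 0.1764]
orientation: [-0.202, 3.129, 0.001]
contact_force: [0.6, 0.3, -0.8]
finger_gap: 0.0103
grasp_force: 48.8
```

```bash
python3 - <<'E'
from h import *
togo([.502,-.338,.17]); snap('wrist','w2')
E
```

```text
t 4.0 pos [0.5377 0.0171 0.1764] yaw_y 97.4 z [ 0.006  0.001 -1.   ] shift mm [  81.1 -347.6    5.8] F [ 0.6  0.3 -0.8] gap 0.010311161268030888 48.75443637371063 q [-0.46  0.23  0.43  1.72 -0.1   1.21  1.7 ]
```

View pics/w2.png

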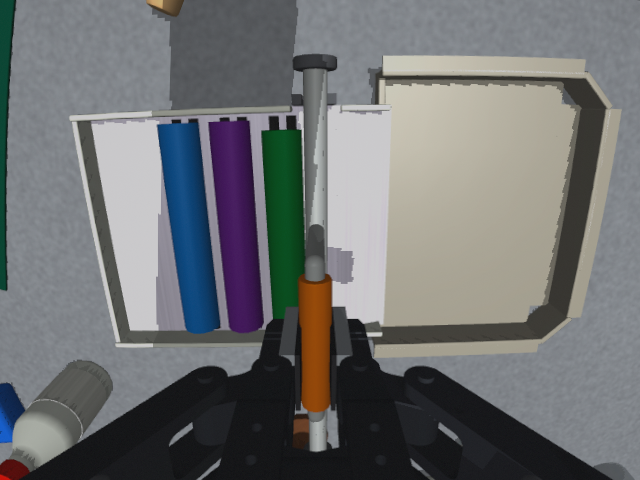

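The bar is held at the sleeve, level and clear of the forks, and all three tubes are still in their ribs.

Call:
play_rows(targets=[[0,[4,-17,0],[0,0,0]],[0,[8,-35,0],[0,0,0]],[0,[8,-35,0],[0,0,0]],[0,[8,-35,0],[0,0,0]],[0,[8,-35,0],[0,0,0]],[0,[8,-35,0],[0,0,0]],[0,[8,-35,0],[0,0,0]],[0,[8,-35,0],[0,0,0]],[0,[8,-35,0],[0,0,0]],[0,[8,-35,0],[0,0,0]]])

```text
t: 5.0
position: [0.5024, -0.3228, 0.1714]
orientation: [0.203, -3.134, -0.001]
contact_force: [0.8, -0.5, -1.5]
finger_gap: 0.0101
grasp_force: 48.7
```

Call:
play_rows(targets=[[0,[4,-16,0],[0,0,0]],[0,[0,0,20],[0,0,0]],[0,[0,0,30],[0,0,0]],[0,[0,0,30],[0,0,0]],[0,[0,0,20],[0,0,0]],[0,[0,0,15],[0,0,0]],[0,[0,0,10],[0,0,0]],[0,[0,0,5],[0,0,0]],[0,[0,0,0],[0,0,0]]])

```text
t: 5.9
position: [0.5012, -0.3382, 0.0421]
orientation: [0.203, -3.135, -0.0]
contact_force: [0.7, -0.0, -0.6]
finger_gap: 0.0104
grasp_force: 48.8
```

```bash
python3 - <<'E'
from h import *
togo([.502,-.338,.039])
E
```

```text
t 5.9 pos [ 0.5012 -0.3382  0.0421] yaw_y 97.4 z [-0.  0. -1.] shift mm [-0.8  0.1  3.1] F [ 0.7 -0.  -0.6] gap 0.010354402726526494 48.8459175825119 q [ 0.13  0.55  0.55  1.67 -0.33  1.02  2.49]
```

Call:
play_rows(targets=[[0,[0,0,1.5],[0,0,0]],[0,[0,0,1],[0,0,0]],[0,[0,0,0],[0,0,0]]])

```text
t: 6.2
position: [0.5015, -0.3384, 0.0403]
orientation: [-0.203, 3.134, -0.001]
contact_force: [-0.4, 0.9, -0.8]
finger_gap: 0.01
grasp_force: 48.9
```

Call:
play_rows(targets=[[0,[0,0,1],[0,0,0]],[0,[0,0,1],[0,0,0]],[0,[0,0,0],[0,0,0]]])

```text
t: 6.5
position: [0.5018, -0.3395, 0.04]
orientation: [-0.202, 3.133, -0.003]
contact_force: [-3.3, 0.9, 12.0]
finger_gap: 0.0102
grasp_force: 50.2
```

Call:
play_rows(targets=[[0,[0,0,-1],[0,0,0]],[60,[0,0,0],[0,0,0]],[60,[0,0,0],[0,0,0]],[60,[0,0,0],[0,0,0]],[60,[0,0,-15],[0,0,0]],[60,[0,0,-30],[0,0,0]],[60,[0,0,-40],[0,0,0]],[60,[0,0,-40],[0,0,0]],[60,[0,0,0],[0,0,0]],[60,[0,0,0],[0,0,0]]])

```text
t: 7.5
position: [0.5018, -0.3387, 0.1659]
orientation: [-0.203, 3.132, -0.002]
contact_force: [-1.0, -0.4, -0.6]
finger_gap: 0.06
grasp_force: 0.0
```

```bash
python3 - <<'E'
from h import *
togo([.551,-.111,.16]); w=snap('wrist','w3'); t=snap('top','t3'); 
a=cv2.resize(w['pixels'],(400,300)); b=cv2.resize(t['pixels'],(400,300)); cv2.imwrite('pics/d.png',np.hstack([a,b]))
E
```

```text
t 7.5 pos [ 0.5018 -0.3387  0.1659] yaw_y 97.4 z [ 0.003 -0.001 -1.   ] shift mm [-78.1 219.5   5.7] F [-1.  -0.4 -0.6] gap 0.06001335539110309 0.0 q [ 0.09  0.42  0.61  1.55 -0.25  1.25  2.43]
```

View pics/d.png

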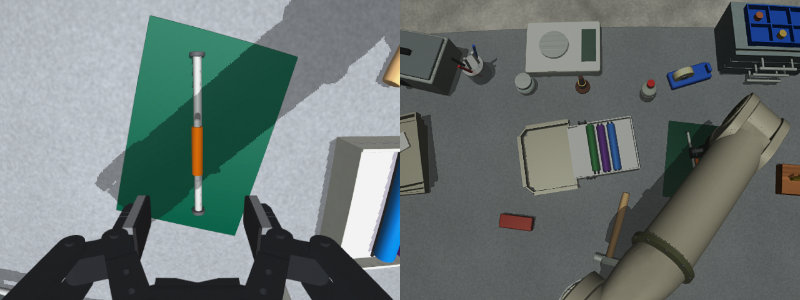

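The bar stands on its collars near the middle of the mat, let go, with the tubes untouched. Next I'll move behind the tubes and turn the gripper a quarter turn so the open fingers span the rack.

Call:
play_rows(targets=[[85,[-11,31,0],[0,0,0]],[85,[-11,31,0],[0,0,0]],[85,[-11,31,0],[0,0,0]],[85,[-11,31,0],[0,0,0]],[85,[-11,31,0],[0,0,0]],[85,[-11,32,0],[0,0,0]],[85,[-12,32,0],[0,0,0]],[85,[0,0,0],[0,0,0.14]],[85,[0,0,0],[0,0,0.14]],[85,[0,0,0],[0,0,0.14]]])

```text
t: 8.6
position: [0.5495, -0.1104, 0.1624]
orientation: [-0.462, -3.104, 0.001]
contact_force: [-0.3, 0.1, -0.1]
finger_gap: 0.085
grasp_force: 0.0
```

Call:
play_rows(targets=[[85,[0,0,0],[0,0,0.143]],[85,[0,0,0],[0,0,0.143]],[85,[0,0,0],[0,0,0.143]],[85,[0,0,0],[0,0,0.143]],[85,[0,0,0],[0,0,0.143]],[85,[0,0,0],[0,0,0.143]],[85,[0,0,0],[0,0,0.143]],[85,[0,0,0],[0,0,0.143]],[85,[0,0,0],[0,0,0]]])

```text
t: 9.5
position: [0.5495, -0.1108, 0.1625]
orientation: [-2.067, -2.364, 0.003]
contact_force: [-0.3, 0.2, 0.9]
finger_gap: 0.0848
grasp_force: 0.0
```

```bash
python3 - <<'E'
from h import *
togo([.551,-.111,.06]); w=snap('wrist','w4')
E
```

```text
t 9.5 pos [ 0.5495 -0.1108  0.1625] yaw_y 7.7 z [-0.003 -0.    -1.   ] shift mm [ -0.4   1.7 102.5] F [-0.3  0.2  0.9] gap 0.08483217889415776 0.0 q [-0.49  0.36  0.8   1.68 -0.28  1.22  0.51]
```

View pics/w4.png

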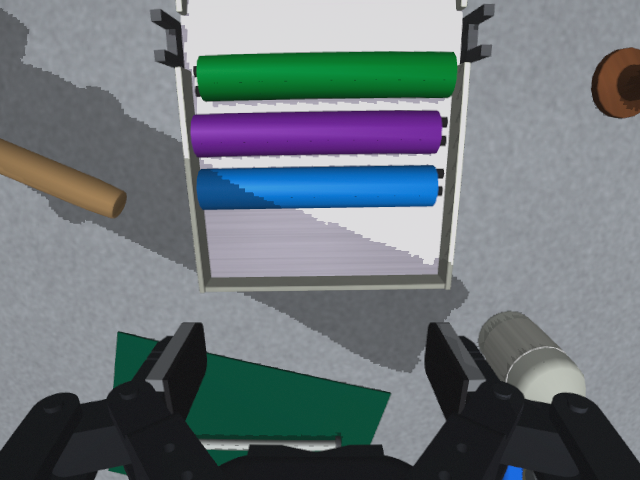

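The rack sits squarely ahead of the open fingers. The back lip runs from (205,288) to (447,286) and blue's near edge is at about row 207.

```bash
python3 - <<'E'
from h import *
w=load('w4')
s=arm.sense(); M=R.from_rotvec(s['orientation']).as_matrix()
for n,uv,z in [('lipL',(205,288),.056),('lipR',(447,286),.056),('lip inner',(325,277),.056),('blue near mid',(318,207),.052),('cheekL',(203,200),.058),('cheekR',(450,200),.058)]:
    print(n,(1000*M.T@(onz(w,uv,z)-s['position'])).round(1))
E
```

```text
lipL [-31.4 -78.4 106.9]
lipR [-30.6  91.2 106.5]
lip inner [-23.2   5.6 106.7]
blue near mid [ 25.    1.  110.7]
cheekL [ 31.5 -73.2 104.9]
cheekR [ 30.8  86.2 104.5]
```

Call:
play_rows(targets=[[85,[0,6,20],[0,0,0]],[85,[0,0,30],[0,0,0]],[85,[0,0,30],[0,0,0]],[85,[0,0,20],[0,0,0]],[85,[0,0,10],[0,0,0]],[85,[0,0,5],[0,0,0]],[85,[0,0,0],[0,0,0]]])

```text
t: 10.25
position: [0.5562, -0.1103, 0.0487]
orientation: [-2.064, -2.368, 0.001]
contact_force: [0.5, 0.5, -0.2]
finger_gap: 0.0849
grasp_force: 0.0
```

Call:
play_rows(targets=[[85,[0,0,2],[0,0,0]],[85,[0,0,2],[0,0,0]],[85,[0,0,0],[0,0,0]]])

```text
t: 10.55
position: [0.5565, -0.1101, 0.0452]
orientation: [2.065, 2.367, 0.001]
contact_force: [-0.9, -0.2, -0.4]
finger_gap: 0.0845
grasp_force: 0.0
```

Call:
play_rows(targets=[[85,[0,0,2],[0,0,0]],[85,[0,0,2],[0,0,0]],[85,[0,0,0],[0,0,0]]])

```text
t: 10.85
position: [0.5561, -0.1101, 0.0405]
orientation: [-2.065, -2.367, 0.0]
contact_force: [0.3, 0.4, 0.2]
finger_gap: 0.0853
grasp_force: 0.0
```

Call:
play_rows(targets=[[85,[0,0,2],[0,0,0]],[85,[0,0,2],[0,0,0]],[85,[0,0,0],[0,0,0]]])

```text
t: 11.15
position: [0.556, -0.1101, 0.0364]
orientation: [-2.065, -2.367, 0.001]
contact_force: [-0.0, 0.7, 0.8]
finger_gap: 0.0849
grasp_force: 0.0
```

Call:
play_rows(targets=[[85,[0,0,2],[0,0,0]],[85,[0,0,2],[0,0,0]],[85,[0,0,0],[0,0,0]]])

```text
t: 11.45
position: [0.556, -0.1102, 0.0324]
orientation: [-2.065, -2.367, 0.001]
contact_force: [0.6, -0.3, 0.8]
finger_gap: 0.0851
grasp_force: 0.0
```

Call:
play_rows(targets=[[85,[4,0,2],[0,0,0]],[85,[5,0,0],[0,0,0]],[85,[5,0,0],[0,0,0]],[85,[5,0,0],[0,0,0]],[85,[5,0,0],[0,0,0]],[85,[5,0,0],[0,0,0]],[85,[5,0,0],[0,0,0]],[85,[5,0,0],[0,0,0]],[85,[5,0,0],[0,0,0]],[85,[5,0,0],[0,0,0]]])

```text
t: 12.45
position: [0.5495, -0.0612, 0.0308]
orientation: [-2.065, -2.367, 0.0]
contact_force: [-0.0, -0.8, 0.6]
finger_gap: 0.085
grasp_force: 0.2
```

```bash
python3 - <<'E'
from h import *
togo([.527,.072,.03]); w=snap('wrist','w5')
E
```

```text
t 12.4 pos [ 0.5495 -0.0612  0.0308] yaw_y 7.8 z [-0.  0. -1.] shift mm [135.   -4.2   0.8] F [-0.  -0.8  0.6] gap 0.08497290775458936 0.21625938825309277 q [-0.51  0.5   0.72  1.83 -0.4   0.96  0.52]
```

View pics/w5.png

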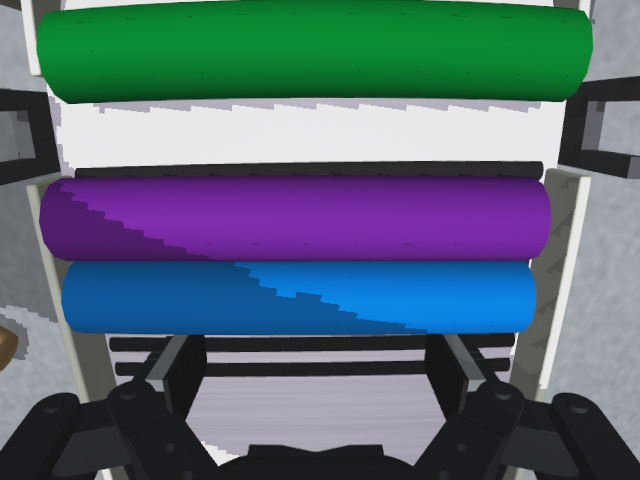

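The push works: green is already rolling off, and blue and purple roll ahead of the fingers, parallel to each other.

Call:
play_rows(targets=[[85,[5,0,0],[0,0,0]],[85,[5,0,0],[0,0,0]],[85,[5,0,0],[0,0,0]],[85,[5,0,0],[0,0,0]],[85,[5,0,0],[0,0,0]],[85,[5,0,0],[0,0,0]],[85,[5,0,0],[0,0,0]],[85,[5,0,0],[0,0,0]],[85,[5,0,0],[0,0,0]],[85,[5,0,0],[0,0,0]]])

```text
t: 13.5
position: [0.5427, -0.0116, 0.0308]
orientation: [-2.065, -2.367, 0.0]
contact_force: [-0.4, -0.3, 0.2]
finger_gap: 0.085
grasp_force: 0.0
```

Call:
play_rows(targets=[[85,[5,0,0],[0,0,0]],[85,[5,0,0],[0,0,0]],[85,[5,0,0],[0,0,0]],[85,[5,0,0],[0,0,0]],[85,[5,0,0],[0,0,0]],[85,[5,0,0],[0,0,0]],[85,[5,0,0],[0,0,0]],[85,[5,0,0],[0,0,0]],[85,[5,0,0],[0,0,0]],[85,[0,0,0],[0,0,0]]])

```text
t: 14.5
position: [0.5366, 0.0335, 0.0307]
orientation: [-2.064, -2.368, -0.0]
contact_force: [0.5, -0.9, -0.1]
finger_gap: 0.0849
grasp_force: 0.0
```

Call:
play_rows(targets=[[85,[-5,0,-10],[0,0,0]],[85,[-10,0,-30],[0,0,0]],[85,[-20,0,-40],[0,0,0]],[85,[-40,0,-40],[0,0,0]],[85,[-40,0,-30],[0,0,0]],[85,[0,0,0],[0,0,0]],[85,[0,0,0],[0,0,0]],[85,[0,0,0],[0,0,0]],[85,[0,0,0],[0,0,0]]])

```text
t: 15.4
position: [0.5512, -0.0756, 0.1752]
orientation: [-2.062, -2.368, 0.002]
contact_force: [-0.1, -0.3, 0.3]
finger_gap: 0.0852
grasp_force: 0.0
```

```bash
python3 - <<'E'
from h import *
togo([.527,.072,.03]); w=snap('wrist','w6'); t=snap('top','t6')
a=cv2.resize(w['pixels'],(400,300)); b=cv2.resize(t['pixels'][100:340,140:540],(400,240)); b=np.vstack([b,np.zeros((60,400,3),np.uint8)]); cv2.imwrite('pics/e.png',np.hstack([a,b]))
E
```

```text
t 15.4 pos [ 0.5512 -0.0756  0.1752] yaw_y 7.9 z [-0.002  0.    -1.   ] shift mm [149.5  -3.4 145.3] F [-0.1 -0.3  0.3] gap 0.08521635541296002 0.0 q [-0.58  0.34  0.82  1.67 -0.26  1.24  0.44]
```

View pics/e.png

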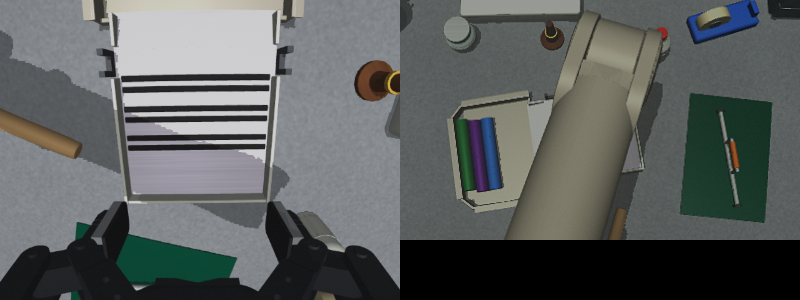

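All three tubes lie flat in the tray and the bar is on the mat. I'll let everything settle for a second, check that nothing moves, and then hand in.

Call:
play_rows(targets=[[85,[0,0,0],[0,0,0]],[85,[0,0,0],[0,0,0]],[85,[0,0,0],[0,0,0]],[85,[0,0,0],[0,0,0]],[85,[0,0,0],[0,0,0]],[85,[0,0,0],[0,0,0]],[85,[0,0,0],[0,0,0]],[85,[0,0,0],[0,0,0]],[85,[0,0,0],[0,0,0]],[85,[0,0,0],[0,0,0]]])

```text
t: 16.5
position: [0.5517, -0.0768, 0.1761]
orientation: [-2.065, -2.367, 0.0]
contact_force: [0.1, -0.1, -0.4]
finger_gap: 0.0851
grasp_force: 0.0
```

```bash
python3 - <<'E'
from h import *
a=snap('top','t7')['pixels'].astype(int); 
for _ in range(8): b=arm.get_image('top')['pixels'].astype(int)
d=(abs(b-a).max(2)>40); print('changed tray,mat',d[180:320,185:290].sum(),d[185:330,415:520].sum())
if d[180:320,185:290].sum()<5 and d[185:330,415:520].sum()<5: print(arm.sign_off())
E
```

```text
changed tray,mat 0 0
the job is handed in; nothing more can be done
None
```

The bar is on the mat and all three tubes lie flat and at rest in the tray; the jar, bottle, compound bar and cone were left alone, and I handed the job in at about 17 s (the hand-in gave no verdict).

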